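Set the valve levers of a vacuum filtration manifold for one sample

ROBOT

A 6-joint arm with a two-finger parallel gripper is mounted at the origin on a cart in front of the work surface, level with it; the furniture and walls round the work are solid. World frame = base frame: x ahead of the robot, y to its left, z up, the work surface at z = 0. Lengths are in m, angles in rad, forces in N, time in s.
With the tool pointing down it reaches from about 0.325 to 0.9 m from the base axis. Payload 6.1 kg.
Tool frame: the origin (TCP) lies midway between the tips of the shut fingers; the grasp point (between the pads) lies 19 mm behind it (env.tcp_to_grasp is the z of the grasp point in the tool frame, in m); z points along the fingers, y is the line along which they close (so a half turn about z gives the same grasp; the last joint's range is limited). The gripper opens to 87 mm and grips with 3 to 60 N. Pads are 19 mm wide; open, the fingers measure 117 mm over their backs; the gripper's body (75 mm by 190 mm) begins 51 mm behind the grasp point.
Start: joints at [-1.385, 0.22, 1.526, -0, 1.395, -0.126], TCP at [0.192, -0.595, 0.223] pointing down, gripper open.
Joint ranges: [-2.98, 2.98], [-0.91, 2.08], [0.09, 2.57], [-1.24, 4.39], [0.2, 2.65], [-2.68, 2.68]. Speed limits (rad/s): [2.57, 2.57, 3.01, 3.14, 3.14, 3.14].

INTERFACE

Orientations are given as a unit quaternion [w, x, y, z].
In Python, from plant import status, snapshot, env gives the robot as it stands.
- The arm moves only by the shell command python3 -m jog 'ROWS' [FORCE]. ROWS is JSON, a list that holds one entry, the list of rows, each a list of 7 numbers: the turn, a rotation vector about the tool's x, y, z in degrees, then the shift along the tool's x, y, z in m, then the finger opening in m, from 0 to 0.087. In form: [[[rx, ry, rz, tx, ty, tz, hand], ...]]. A call has exactly 5 rows; each row is the pose to reach, as a shift and turn from the pose commanded when the call began, along the tool's axes at that moment; what a row does not reach only later rows make up. A row lasts 1/10 s, in which the tool goes at most 50 mm and 8.59 degrees, less where a joint would pass 70% of its speed; a pose out of reach is approached as far as the arm can. A call with a gripper value outside its range is refused whole. The fingers move at their own pace and stop on an object; FORCE is the grip in N (left out, the last holds). Time passes only in rows, so rows that repeat a pose let the fingers close, or fill a call up. It gives the time, the measured TCP pose, the force, the opening and the grip force at its end, in the units of the state.
- status.sense(): the state, without advancing time (a new reading comes with each control period).
- snapshot(name): name is "scene" or "side" or "wrist"; returns a dict with "img" (480x640x3 uint8, red, green, blue), "range_z" (480x640 float32, m along the optical axis (not along the pixel's ray), 0 where there is no reading), "K" (3x3 intrinsics, pixels), "rvec" (rotation vector, rad) and "tvec" (3), from world to camera coordinates, as OpenCV has them; the wrist camera has in their place "tool_from_camera" (4x4, takes a point from camera to tool coordinates, whose origin is the TCP and whose axes are the flange's). Camera axes: x right, y down, z forward; pixel columns grow to the right and rows downward; lengths in m; the calibration is good to about 2 mm. A picture is of the moment at which its call begins: read the wrist's pose just before it.
- env.job_done(): hands the job in; it is judged then, once.
The state is a dict: "time": time; "joint_positions": joint angles; "dq": joint speeds; "joint_efforts": joint torques, N m; "position": TCP position; "tcp_rot": TCP orientation; "contact_force": force on the tool from outside, world axes, zero at the start; "torque": the same for the moment, N m; "grip_width": finger opening in m; "grasp_force": force on a finger pad.
Only numpy, scipy, OpenCV 4.12 (cv2) and the standard library are available. Lean on these libraries where they do the work, as an engineer would, in place of code of your own. Each camera call takes 0.05 s, during which the arm holds its last target. There are 200 camera calls.

TASK

Only one station of the filtration manifold carries a funnel, and the valves were left half-turned to drain: set them so that the pump will draw through that funnel alone. With the tip of a finger, push the lever of the funnel's own valve fully open (in line with its pipe, pointing to the front) and push the levers of the two stations with bare supports fully shut (square across their pipes, pointing to the left). Only push the levers, with moderate force and without gripping them; leave the funnel, the two supports and everything else on the bench where they stand.

Things in the scene. Friction and masses are not known exactly. Their poses are not given: they have to be found in the camera images.
- manifold: three-place vacuum filtration manifold, fixed: aluminium drip tray 216 x 460 mm, 6 mm high; steel header pipe across the front (top at 51 mm); behind it three ball valves in a row, each in a branch pipe running back to its filter seat; at the right end a trap bottle (165 mm high) and pump. Origin on the bench under the middle valve's stem; x from front to back (valve to seat), y to its left, z up.
- lever_left (a joint): angle of the left valve's lever: 0 = fully open, at its stop, in line with its pipe and pointing to the manifold's front (-x); 1.571 = fully shut, at the other stop, square across the pipe and pointing to the manifold's left (+y); at q it points to (-cos q, sin q) in the manifold's x, y. Upright axis, stiff (about 2 N at the grip), no spring: it stays where it is left
- lever_middle (a joint): angle of the middle valve's lever: 0 = fully open, at its stop, in line with its pipe and pointing to the manifold's front (-x); 1.571 = fully shut, at the other stop, square across the pipe and pointing to the manifold's left (+y); at q it points to (-cos q, sin q) in the manifold's x, y. Upright axis, stiff (about 2 N at the grip), no spring: it stays where it is left
- lever_right (a joint): angle of the right valve's lever: 0 = fully open, at its stop, in line with its pipe and pointing to the manifold's front (-x); 1.571 = fully shut, at the other stop, square across the pipe and pointing to the manifold's left (+y); at q it points to (-cos q, sin q) in the manifold's x, y. Upright axis, stiff (about 2 N at the grip), no spring: it stays where it is left
- pivot_left (a point): on the left valve's upright stem axis, half-way up its lever, 78 mm above the bench. The lever is one arm reaching 80 mm from this axis; its black grip, 13 mm wide, 10 mm high (72 to 82 mm above the bench), covers it from 24 to 80 mm out. Only the header pipe (top at 51 mm) lies under its sweep; the stems stand 130 mm apart
- pivot_middle (a point): on the middle valve's upright stem axis, half-way up its lever, 78 mm above the bench. The lever is one arm reaching 80 mm from this axis; its black grip, 13 mm wide, 10 mm high (72 to 82 mm above the bench), covers it from 24 to 80 mm out. Only the header pipe (top at 51 mm) lies under its sweep; the stems stand 130 mm apart
- pivot_right (a point): on the right valve's upright stem axis, half-way up its lever, 78 mm above the bench. The lever is one arm reaching 80 mm from this axis; its black grip, 13 mm wide, 10 mm high (72 to 82 mm above the bench), covers it from 24 to 80 mm out. Only the header pipe (top at 51 mm) lies under its sweep; the stems stand 130 mm apart
- seat_left (a point): centre of the mouth of the left station's filter seat, a steel cup of 43 mm diameter, 100 mm behind (manifold's +x) that station's valve stem, rim 84 mm above the bench
- seat_middle (a point): centre of the mouth of the middle station's filter seat, a steel cup of 43 mm diameter, 100 mm behind (manifold's +x) that station's valve stem, rim 84 mm above the bench
- seat_right (a point): centre of the mouth of the right station's filter seat, a steel cup of 43 mm diameter, 100 mm behind (manifold's +x) that station's valve stem, rim 84 mm above the bench
- funnel_mid (a point): half-way up the filter funnel: the one tall steel funnel (67 mm diameter, 104 mm high over the seat's rim, 188 mm over the bench), which stands loose in one of the three seats, a different one each time; this point lies 52 mm above the rim, on its axis
- support_a_mid (a point): centre of one of the two bare filter supports: a black rubber disc of 57 mm diameter and 14 mm height with a metal screen on top, standing loose in the seat of a station without a funnel; this point lies 7 mm above the seat's rim
- support_b_mid (a point): centre of one of the two bare filter supports: a black rubber disc of 57 mm diameter and 14 mm height with a metal screen on top, standing loose in the seat of a station without a funnel; this point lies 7 mm above the seat's rim
- dropper_clear: bystander: small clear dropper bottle, 26 mm diameter, 70 mm high, standing on the drip tray between two branch pipes; origin under its middle
- petri_dish: bystander: small round dish with lid, 64 mm diameter, 14 mm high, in front of the manifold; origin under its middle
- forceps: bystander: steel forceps, 119 mm long and 9 mm high, lying in front of the manifold; origin under its middle
- sample_cup: bystander: screw-capped sample cup, 61 mm diameter, 68 mm high, in front of the trap bottle; origin under its middle
- timer: bystander: bench timer, 56x62x20 mm, on the right of the bench; origin under its middle
- marker_black: bystander: felt marker, 135 mm long, 17 mm high, lying to the left of the manifold; origin under its middle
- syringe: bystander: syringe, 144 mm long, 17 mm high, near the front edge on the right; origin under its middle
Mind the look-alikes: they are no part of the job. What is shaped like the part that bears funnel_mid but pink is not meant.

How it is judged:
At the end, for the whole second after the job is handed in: The lever of the station with the funnel is within 0.15 rad of its open stop, the other two levers are within 0.15 rad of their shut stops, all at rest; the funnel and supports have moved less than 12 mm and the seven bystanders less than 20 mm (((horizontal distance between funnel_mid and seat_left below 0.03 m and value of joint lever_left below 0.15 rad and value of joint each of lever_middle, lever_right above 1.42 rad) or (horizontal distance between funnel_mid and seat_middle below 0.03 m and value of joint each of lever_left, lever_right above 1.42 rad and value of joint lever_middle below 0.15 rad) or (horizontal distance between funnel_mid and seat_right below 0.03 m and value of joint each of lever_left, lever_middle above 1.42 rad and value of joint lever_right below 0.15 rad)) and distance of each of funnel_mid, support_a_mid, support_b_mid from where it was at the start of the episode below 0.012 m and distance of each of dropper_clear, petri_dish, forceps, sample_cup, timer, marker_black, syringe from where it was at the start of the episode below 0.02 m and velocity of joint lever_left between -0.05 and 0.05 rad/s and velocity of joint lever_middle between -0.05 and 0.05 rad/s and velocity of joint lever_right between -0.05 and 0.05 rad/s); the robot touches nothing.
It fails at once if the funnel or a support is lifted, tipped or shifted in its seat (distance of any of funnel_mid, support_a_mid, support_b_mid from where it was at the start of the episode above 0.012 m or angle between any of funnel_mid, support_a_mid, support_b_mid's own z axis and vertical above 0.15 rad).
It fails at once if a bystander is moved by more than 20 mm (distance of any of dropper_clear, petri_dish, forceps, sample_cup, timer, marker_black, syringe from where it was at the start of the episode above 0.02 m).
It fails at once if a lever is gripped or rammed, or the manifold struck (more than 40 N between the fingers and the manifold with its levers) (contact force between the fingers and manifold above 40 N).
It also fails if it takes over 54 s, if anything falls off the work surface, if the arm or the gripper's body presses on something with over 40 N, if the wrist force passes 120 N, or if a joint passes its speed limit or range.

## Working session

There is one attempt and no reset: what is moved stays moved. The work goes in short steps, Python scripts to look and compute and a shell command to move; the robot and the scene stay as the last step left them, time stands still between calls to the robot, and variables do not carry over. Pictures are saved under pics/ and viewed, at most 10 in all, crops included, and the job is handed in when it is done.

```bash
mkdir -p pics; ls; python3 - <<'E'
from plant import status, snapshot, env
import cv2,pickle
for n in ("scene","side"):
    s=snapshot(n); pickle.dump(s,open(n+'.pkl','wb')); cv2.imwrite(f'pics/{n}.png',s['img'][:,:,::-1])
    print(n,s['K'].tolist(),s['rvec'],s['tvec'])
st=status.sense(); print(st['time'],st['position'],st['tcp_rot'],st['contact_force'])
E
```

```text
pics
scene [[559.153597457701, 0.0, 315.6578194853334], [0.0, 559.153597457701, 239.39230380876964], [0.0, 0.0, 1.0]] [ 0.68575289 -2.7333969   0.96886179] [0.48180972 0.23952843 1.5273048 ]
side [[465.32781457493996, 0.0, 314.3417932389034], [0.0, 465.32781457493996, 235.99346488565786], [0.0, 0.0, 1.0]] [ 2.3069893  -0.1622233   0.04255613] [-0.51725447  0.1519397   1.10717648]
0.1 [ 0.1916081  -0.59431225  0.22152703] [-8.91922768e-04  9.87871966e-01  1.55268097e-01 -2.25657519e-05] [ 0.0670795  -1.21722305  0.82138175]
```

View pics/scene.png

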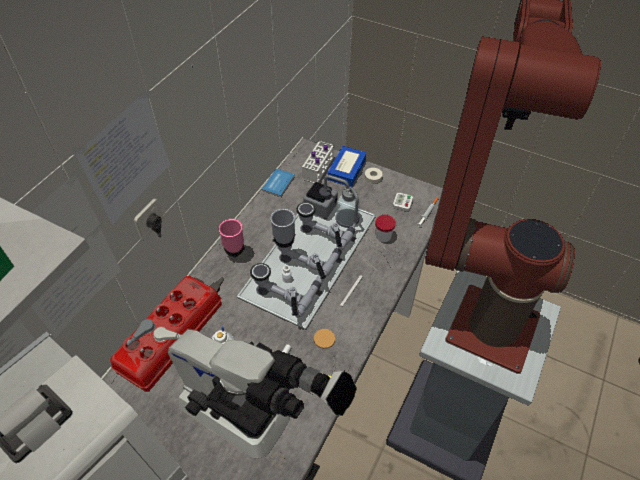

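View pics/side.png

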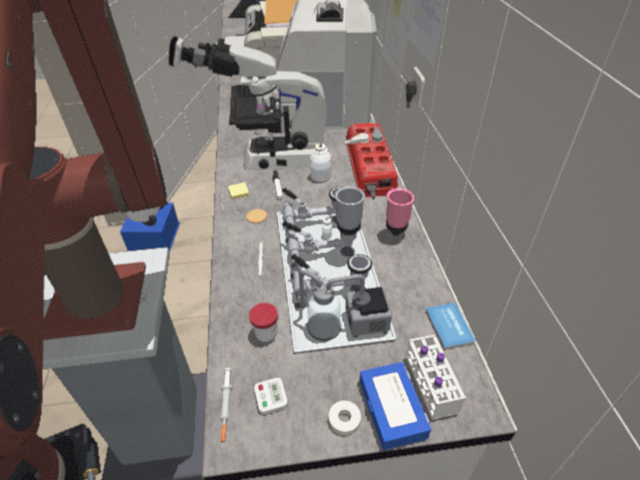

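The grey funnel stands in the middle seat (scene px 283,225). The supports are at (261,271) on the left and (306,210) on the right, and the pink one is on the bench. Next I measure the geometry from the depth.

```bash
cat > h.py <<'E'
import numpy as np,cv2,pickle
def cloud(s):
    K=s['K'];z=s['range_z'];v,u=np.mgrid[:480,:640]
    P=np.stack([(u-K[0,2])/K[0,0]*z,(v-K[1,2])/K[1,1]*z,z],-1)
    if 'rvec' in s:
        R=cv2.Rodrigues(np.array(s['rvec']))[0]; W=(P-np.array(s['tvec']))@R
    else:
        T=s['W']@s['tool_from_camera']; W=P@T[:3,:3].T+T[:3,3]
    W[z==0]=np.nan
    return W
def topdown(s,name,x0,x1,y0,y1,zmin,zmax,sc=1000):
    W=cloud(s).reshape(-1,3);c=s['img'].reshape(-1,3)
    m=(W[:,2]>zmin)&(W[:,2]<zmax)&(W[:,0]>x0)&(W[:,0]<x1)&(W[:,1]>y0)&(W[:,1]<y1)
    W=W[m];c=c[m];o=np.argsort(W[:,2]);W=W[o];c=c[o]
    im=np.full((int((x1-x0)*sc),int((y1-y0)*sc),3),255,np.uint8)
    r=((x1-W[:,0])*sc).astype(int);q=((y1-W[:,1])*sc).astype(int)
    for a,b,k in zip(r,q,c): cv2.circle(im,(int(b),int(a)),1,tuple(int(t) for t in k[::-1]),-1)
    cv2.imwrite(name,im)
E
python3 - <<'E'
from h import *
s=pickle.load(open('scene.pkl','rb'));d=pickle.load(open('side.pkl','rb'))
W=cloud(s)
for p in [(283,213),(261,270),(306,208),(231,225),(310,300),(320,268)]:
    print(p,W[p[1],p[0]].round(3))
for n,t in(('s',s),('d',d)):
    C=cloud(t);m=(C[...,2]>.09)&(C[...,2]<.104)&(C[...,0]>.4)&(C[...,0]<.9)
    k,l,st,ce=cv2.connectedComponentsWithStats(m.astype(np.uint8))
    for i in range(1,k):
        if st[i,4]>40: print(n,st[i,4],ce[i].round(),np.nanmedian(C[l==i],0).round(3))
    m=(C[...,2]>.18)&(C[...,2]<.192)&(C[...,0]>.4)&(C[...,0]<.9)
    k,l,st,ce=cv2.connectedComponentsWithStats(m.astype(np.uint8))
    for i in range(1,k):
        if st[i,4]>20: print(n,'rim',st[i,4],ce[i].round(),np.nanmin(C[l==i],0).round(3),np.nanmax(C[l==i],0).round(3))
o=cv2.resize(s['img'][190:330,230:390,::-1],None,fx=5,fy=4.28,interpolation=2)[:600]
cv2.imwrite('pics/crop.png',o)
E
```

```text
(283, 213) [0.63  0.037 0.17 ]
(261, 270) [0.612 0.193 0.102]
(306, 208) [ 0.617 -0.07   0.094]
(231, 225) [0.774 0.097 0.101]
(310, 300) [0.464 0.186 0.05 ]
(320, 268) [0.479 0.101 0.085]
s 588 [369.  87.] [ 0.748 -0.816  0.097]
s 804 [178. 258.] [0.839 0.27  0.097]
s 55 [324. 191.] [ 0.6   -0.158  0.093]
s 103 [346. 203.] [ 0.519 -0.143  0.096]
s 221 [305. 209.] [ 0.614 -0.062  0.097]
s 58 [230. 227.] [0.778 0.1   0.097]
s 67 [232. 240.] [0.739 0.143 0.096]
s 56 [283. 244.] [0.606 0.088 0.099]
s 284 [260. 271.] [0.614 0.197 0.097]
s 217 [142. 329.] [0.785 0.484 0.094]
s 208 [164. 333.] [0.727 0.471 0.095]
s 41 [224. 339.] [0.582 0.413 0.099]
s 52 [194. 388.] [0.575 0.555 0.099]
s 66 [197. 410.] [0.534 0.598 0.1  ]
s rim 1147 [219. 189.] [ 0.661 -0.833  0.18 ] [0.846 0.648 0.192]
s rim 211 [429.  62.] [ 0.402 -0.833  0.18 ] [ 0.657 -0.808  0.192]
s rim 150 [282. 217.] [0.582 0.03  0.18 ] [0.651 0.099 0.192]
s rim 35 [181. 366.] [0.567 0.549 0.18 ] [0.623 0.555 0.192]
s rim 31 [197. 374.] [0.539 0.543 0.18 ] [0.566 0.556 0.192]
s rim 661 [232. 408.] [0.4   0.546 0.18 ] [0.496 0.605 0
[... 440 characters left out ...]
.098]
d 101 [399. 211.] [0.75  0.095 0.096]
d 70 [348. 231.] [0.613 0.04  0.097]
d 401 [359. 263.] [ 0.616 -0.07   0.1  ]
d 195 [361. 298.] [ 0.6   -0.165  0.094]
d 343 [324. 306.] [ 0.519 -0.178  0.097]
d rim 405 [258.  25.] [0.411 1.122 0.18 ] [0.549 1.572 0.192]
d rim 1618 [507. 301.] [ 0.837 -0.592  0.18 ] [0.843 0.788 0.192]
d rim 86 [359.  80.] [0.722 0.668 0.18 ] [0.807 0.694 0.192]
d rim 92 [331.  81.] [0.63  0.672 0.18 ] [0.716 0.696 0.192]
d rim 36 [286. 108.] [0.498 0.513 0.18 ] [0.517 0.552 0.185]
d rim 114 [311. 110.] [0.537 0.489 0.18 ] [0.627 0.512 0.192]
d rim 157 [263. 123.] [0.4   0.419 0.18 ] [0.484 0.478 0.192]
d rim 245 [350. 195.] [0.583 0.032 0.18 ] [0.65  0.099 0.192]
```

View pics/crop.png

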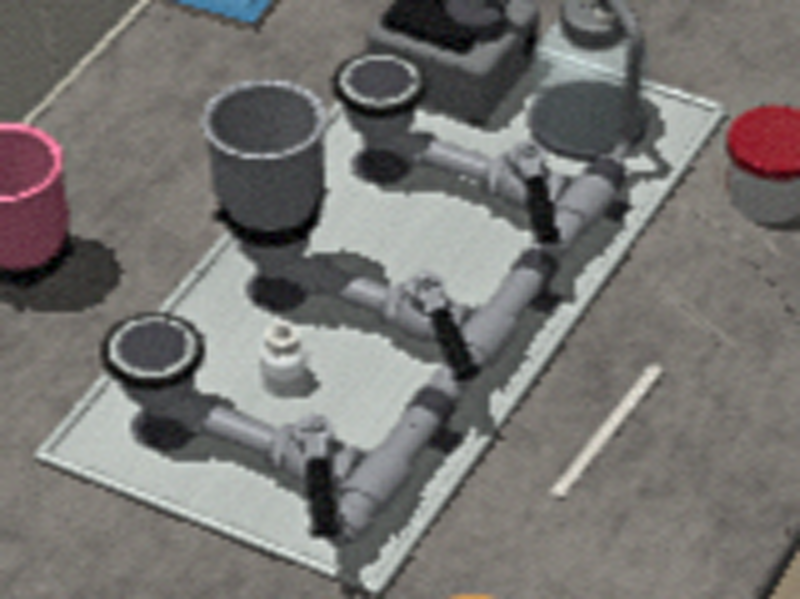

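Funnel axis is about (0.617, 0.066), so the manifold is nearly aligned with the world. Levers next.

```bash
python3 - <<'E'
from h import *
for n in('scene','side'):
    s=pickle.load(open(n+'.pkl','rb'));C=cloud(s)
    dark=s['img'].max(-1)<60
    m=dark&(C[...,2]>.066)&(C[...,2]<.09)&(C[...,0]>.42)&(C[...,0]<.53)&(C[...,1]>-.1)&(C[...,1]<.3)
    k,l,st,ce=cv2.connectedComponentsWithStats(m.astype(np.uint8))
    for i in range(1,k):
        if st[i,4]>15:
            p=C[l==i];c=p.mean(0);u,_,v=np.linalg.svd(p[:,:2]-c[:2]);d=v[0]*(-1 if v[0][0]>0 else 1)
            t=(p[:,:2]-c[:2])@d
            print(n,st[i,4],c.round(3),'q',np.arctan2(d[1],-d[0]).round(2),'ends',(c[:2]+d*t.min()).round(3),(c[:2]+d*t.max()).round(3))
    for y in(.196,.066,-.066):
        m=(C[...,2]>.083)&(C[...,2]<.1)&(abs(C[...,0]-.516)<.03)&(abs(C[...,1]-y)<.025)
        print('stem',m.sum(),np.median(C[m],0).round(3) if m.any() else '')
    for y in(.196,-.066):
        m=(C[...,2]>.088)&(C[...,2]<.105)&(abs(C[...,0]-.616)<.04)&(abs(C[...,1]-y)<.04)
        p=C[m];print('support',((p.min(0)+p.max(0))/2).round(3))
from plant import status
from scipy.spatial.transform import Rotation as R
st=status.sense();q=st['tcp_rot'];print(R.from_quat(np.r_[q[1:],q[0]]).as_matrix().round(3))
E
```

```text
scene 70 [ 0.484 -0.019  0.08 ] q 0.96 ends [ 0.503 -0.047] [0.468 0.003]
scene 78 [0.476 0.104 0.08 ] q 0.79 ends [0.499 0.081] [0.459 0.122]
scene 85 [0.484 0.239 0.081] q 0.93 ends [0.5   0.218] [0.468 0.261]
stem 7 [0.511 0.196 0.084]
stem 5 [0.514 0.065 0.085]
stem 3 [ 0.514 -0.064  0.084]
support [0.615 0.193 0.097]
support [ 0.615 -0.065  0.097]
side 41 [0.484 0.234 0.083] q 0.95 ends [0.498 0.215] [0.471 0.253]
side 58 [0.477 0.099 0.082] q 0.76 ends [0.495 0.081] [0.459 0.115]
side 69 [ 0.485 -0.025  0.082] q 0.97 ends [ 0.5   -0.047] [ 0.471 -0.004]
stem 15 [0.513 0.194 0.085]
stem 23 [0.512 0.066 0.085]
stem 17 [ 0.515 -0.064  0.085]
support [0.606 0.197 0.097]
support [ 0.617 -0.064  0.096]
[[ 0.952  0.307 -0.   ]
 [ 0.307 -0.952  0.002]
 [ 0.    -0.002 -1.   ]]
```

```bash
python3 -m jog '[[[0,0,3.6,0.027,-0.03,0,0],[0,0,7.2,0.054,-0.06,0,0],[0,0,10.8,0.081,-0.09,0,0],[0,0,14.4,0.108,-0.12,0,0],[0,0,17.9,0.134,-0.151,0,0]]]' 10
```

```text
time: 0.6
position: [0.2732, -0.4082, 0.222]
tcp_rot: [-0.0, 1.0, -0.002, -0.0]
contact_force: [1.4, 0.5, 0.0]
grip_width: 0.0548
grasp_force: 0.0
```

```bash
python3 -m jog '[[[0,0,0,0.016,-0.037,0,0],[0,0,0,0.032,-0.074,0,0],[0,0,0,0.048,-0.111,0,0],[0,0,0,0.065,-0.148,0,0],[0,0,0,0.081,-0.184,0,0]]]'; python3 -m jog '[[[0,0,0,0.018,-0.04,0,0],[0,0,0,0.036,-0.08,0,0],[0,0,0,0.054,-0.12,0,0],[0,0,0,0.072,-0.16,0,0],[0,0,0,0.081,-0.184,0,0]]]'
```

```text
time: 1.1
position: [0.3543, -0.2243, 0.2223]
tcp_rot: [-0.0, 1.0, -0.0, 0.0]
contact_force: [0.6, 0.3, 0.0]
grip_width: 0.0149
grasp_force: 0.0
time: 1.6
position: [0.4357, -0.0394, 0.2223]
tcp_rot: [-0.0, 1.0, 0.001, 0.0]
contact_force: [0.2, -1.3, -0.2]
grip_width: 0.0004
grasp_force: 0.0
```

```bash
python3 - <<'E'
from h import *
from plant import status,snapshot
from scipy.spatial.transform import Rotation as R
st=status.sense();q=st['tcp_rot'];T=np.eye(4);T[:3,:3]=R.from_quat(np.r_[q[1:],q[0]]).as_matrix();T[:3,3]=st['position']
s=snapshot('wrist');s['W']=T;pickle.dump(s,open('wrist.pkl','wb'))
cv2.imwrite('pics/wrist.png',s['img'][:,:,::-1])
d=pickle.load(open('side.pkl','rb'))
for n,C in(('w',cloud(s)),('d',cloud(d)),('s',cloud(pickle.load(open('scene.pkl','rb'))))):
    m=(C[...,2]>.12)&(C[...,2]<.2)&(C[...,0]>.44)&(C[...,0]<.57)&(C[...,1]<-.08)&(C[...,1]>-.3)
    if m.any(): print(n,'bottle',m.sum(),np.percentile(C[m],[1,99],axis=0).round(3).tolist())
    for y in(.196,.066,-.064):
        m=(C[...,2]>.066)&(C[...,2]<.088)&(C[...,0]>.42)&(C[...,0]<.525)&(C[...,1]>y-.02)&(C[...,1]<y+.09)
        if m.sum()>5: print(n,y,m.sum(),np.percentile(C[m],[1,99],axis=0).round(3).tolist())
E
```

```text
w bottle 6163 [[0.478, -0.179, 0.121], [0.568, -0.122, 0.165]]
w 0.196 1189 [[0.492, 0.182, 0.067], [0.525, 0.218, 0.086]]
w 0.066 2096 [[0.458, 0.053, 0.071], [0.524, 0.121, 0.085]]
w -0.064 1955 [[0.469, -0.076, 0.073], [0.524, -0.0, 0.085]]
d bottle 565 [[0.476, -0.182, 0.121], [0.567, -0.126, 0.167]]
d 0.196 155 [[0.468, 0.183, 0.069], [0.524, 0.259, 0.088]]
d 0.066 193 [[0.458, 0.054, 0.069], [0.524, 0.12, 0.087]]
d -0.064 180 [[0.468, -0.073, 0.073], [0.524, -0.002, 0.087]]
s bottle 223 [[0.475, -0.171, 0.121], [0.567, -0.12, 0.168]]
s 0.196 159 [[0.466, 0.184, 0.069], [0.523, 0.262, 0.087]]
s 0.066 143 [[0.457, 0.057, 0.069], [0.524, 0.123, 0.086]]
s -0.064 119 [[0.467, -0.075, 0.069], [0.524, 0.003, 0.086]]
```

View pics/wrist.png

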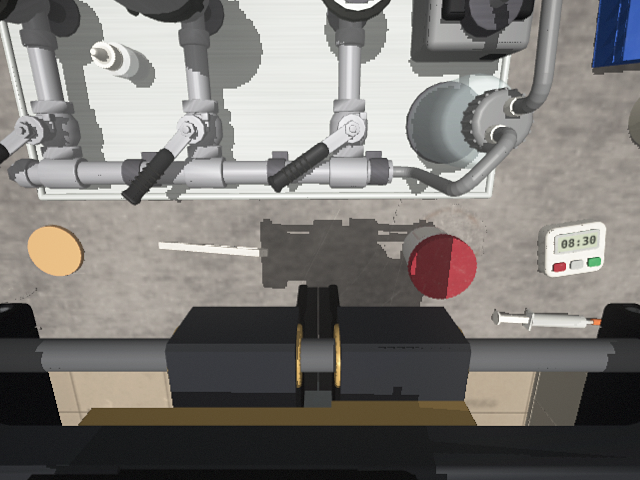

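The wrist view shows the levers at px (30,140), (160,165) and (315,160), the funnel at the middle station, and the trap bottle close beside the right one. I'll yaw 20° for clearance and descend.

```bash
python3 -m jog '[[[0,0,5,0,0,0.03,0],[0,0,10,0,0,0.062,0],[0,0,15,0,0,0.094,0],[0,0,20,0,0,0.125,0],[0,0,20,0,0,0.154,0]]]'
```

```text
time: 2.15
position: [0.4344, -0.0421, 0.0669]
tcp_rot: [-0.0, 0.985, -0.175, -0.0]
contact_force: [-0.2, 1.0, -0.1]
grip_width: 0.0004
grasp_force: 0.0
```

```bash
python3 -m jog '[[[0,0,0,0.006,-0.008,0,0],[0,0,0,0.012,-0.016,0,0],[0,0,0,0.017,-0.024,0,0],[0,0,0,0.021,-0.028,0,0],[0,0,0,0.025,-0.031,0,0]]]'
```

```text
time: 2.65
position: [0.4701, -0.0212, 0.0696]
tcp_rot: [0.0, 0.985, -0.173, 0.0]
contact_force: [-3.6, -0.6, 1.4]
grip_width: 0.0002
grasp_force: 1.3
```

```bash
python3 -m jog '[[[0,0,0,0.005,-0.004,0,0],[0,0,0,0.01,-0.008,0,0],[0,0,0,0.014,-0.012,0,0],[0,0,0,0.018,-0.016,0,0],[0,0,0,0.021,-0.019,0,0]]]'
```

```text
time: 3.15
position: [0.4962, -0.0112, 0.0686]
tcp_rot: [0.0, 0.985, -0.174, 0.0]
contact_force: [-2.5, -3.7, 0.1]
grip_width: 0.0004
grasp_force: 1.1
```

```bash
python3 -m jog '[[[0,0,0,0.001,-0.0004,0,0],[0,0,0,0.002,-0.0008,0,0],[0,0,0,0.003,-0.001,0,0],[0,0,0,0.004,-0.0014,0,0],[0,0,0,0.004,-0.0014,0,0]]]'
```

```text
time: 3.65
position: [0.4984, -0.0109, 0.0683]
tcp_rot: [0.0, 0.985, -0.174, -0.002]
contact_force: [-6.7, -1.1, 4.9]
grip_width: 0.0003
grasp_force: 3.6
```

```bash
python3 -m jog '[[[0,0,0,0.001,-0.0004,0,0],[0,0,0,0.002,-0.0008,0,0],[0,0,0,0.003,-0.001,0,0],[0,0,0,0.003,-0.001,0,0],[0,0,0,0.003,-0.001,0,0]]]'
```

```text
time: 4.15
position: [0.499, -0.0109, 0.068]
tcp_rot: [0.001, 0.985, -0.174, -0.004]
contact_force: [-16.8, -1.6, 11.3]
grip_width: 0.0007
grasp_force: 8.4
```

Right lever is at its stop (17 N). Retract, lift, and cross to the middle one.

```bash
python3 -m jog '[[[0,0,0,-0.01,0.004,0,0],[0,0,0,-0.025,0.009,0,0],[0,0,0,-0.036,0.013,-0.01,0],[0,0,0,-0.036,0.013,-0.04,0],[0,0,0,-0.036,0.013,-0.075,0]]]'
```

```text
time: 4.65
position: [0.4636, -0.0106, 0.1433]
tcp_rot: [-0.0, 0.985, -0.174, -0.001]
contact_force: [0.7, -0.2, 0.5]
grip_width: 0.0005
grasp_force: 0.0
```

```bash
python3 -m jog '[[[0,0,0,-0.003,-0.035,0,0],[0,0,0,-0.005,-0.07,0,0],[0,0,0,-0.008,-0.105,0,0],[0,0,0,-0.01,-0.14,0,0],[0,0,0,-0.012,-0.163,0,0]]]'; python3 -m jog '[[[0,0,0,0,0,0.02,0],[0,0,0,0,0,0.04,0],[0,0,0,0,0,0.06,0],[0,0,0,0,0,0.075,0],[0,0,0,0,0,0.075,0]]]'
```

```text
time: 5.15
position: [0.5102, 0.1487, 0.1441]
tcp_rot: [-0.001, 0.985, -0.174, 0.001]
contact_force: [0.4, -0.5, -0.1]
grip_width: 0.0003
grasp_force: 0.0
time: 5.65
position: [0.5076, 0.1462, 0.0664]
tcp_rot: [0.0, 0.985, -0.174, -0.002]
contact_force: [-0.1, -0.6, 0.2]
grip_width: 0.0001
grasp_force: 0.0
```

```bash
python3 -m jog '[[[0,0,0,-0.006,0.013,0,0],[0,0,0,-0.012,0.025,0,0],[0,0,0,-0.015,0.033,0,0],[0,0,0,-0.018,0.041,0,0],[0,0,0,-0.02,0.049,0,0]]]'; python3 -m jog '[[[0,0,0,-0.001,0.006,0,0],[0,0,0,-0.001,0.012,0,0],[0,0,0,-0.001,0.017,0,0],[0,0,0,0.001,0.022,0,0],[0,0,0,0.0015,0.026,0,0]]]'
```

```text
time: 6.15
position: [0.4735, 0.1071, 0.0691]
tcp_rot: [-0.001, 0.985, -0.174, 0.0]
contact_force: [-0.5, 2.7, 1.5]
grip_width: 0.0008
grasp_force: 1.3
time: 6.65
position: [0.4656, 0.0819, 0.0683]
tcp_rot: [0.0, 0.985, -0.174, -0.001]
contact_force: [-1.8, 4.6, 1.5]
grip_width: 0.0008
grasp_force: 2.2
```

Press on in −y (tool x +0.342, y +0.94).

```bash
python3 -m jog '[[[0,0,0,0.0003,0.001,0,0],[0,0,0,0.0007,0.002,0,0],[0,0,0,0.001,0.003,0,0],[0,0,0,0.0013,0.004,0,0],[0,0,0,0.0013,0.004,0,0]]]'
```

```text
time: 7.15
position: [0.4656, 0.0811, 0.0684]
tcp_rot: [-0.003, 0.985, -0.174, -0.001]
contact_force: [-2.3, 17.3, 0.8]
grip_width: 0.0005
grasp_force: 8.9
```

```bash
python3 -m jog '[[[0,0,0,-0.003,-0.009,0,0],[0,0,0,-0.007,-0.019,0,0],[0,0,0,-0.01,-0.028,-0.01,0],[0,0,0,-0.01,-0.028,-0.04,0],[0,0,0,-0.01,-0.028,-0.075,0]]]'; python3 - <<'E'
from h import *
for n in('scene','side'):
    C=cloud(pickle.load(open(n+'.pkl','rb')));m=(C[...,2]>.1)&(C[...,2]<.45)&(C[...,0]>.3)&(C[...,0]<.58)&(C[...,1]<.5)&(C[...,1]>.24)
    print(n,m.sum(),np.percentile(C[m],[0,5,50],axis=0).round(2).tolist() if m.any() else '')
E
```

```text
time: 7.65
position: [0.4652, 0.1079, 0.1438]
tcp_rot: [0.001, 0.985, -0.174, -0.001]
contact_force: [0.1, -0.1, 0.1]
grip_width: 0.0003
grasp_force: 0.0
scene 302 [[0.3, 0.42, 0.1], [0.31, 0.42, 0.19], [0.37, 0.49, 0.35]]
side 2741 [[0.3, 0.41, 0.1], [0.33, 0.43, 0.11], [0.45, 0.49, 0.2]]
```

```bash
python3 -m jog '[[[0,0,0,-0.014,-0.019,0,0],[0,0,0,-0.028,-0.038,0,0],[0,0,0,-0.042,-0.057,0,0],[0,0,0,-0.056,-0.076,0,0],[0,0,0,-0.066,-0.093,0,0]]]'; python3 -m jog '[[[0,0,0,0,0,0.02,0],[0,0,0,0,0,0.04,0],[0,0,0,0,0,0.06,0],[0,0,0,0,0,0.075,0],[0,0,0,0,0,0.075,0]]]'
```

```text
time: 8.15
position: [0.436, 0.2189, 0.1445]
tcp_rot: [-0.0, 0.985, -0.174, 0.001]
contact_force: [0.4, -0.5, 0.3]
grip_width: 0.0006
grasp_force: 0.0
time: 8.65
position: [0.4345, 0.2173, 0.067]
tcp_rot: [0.001, 0.985, -0.174, -0.002]
contact_force: [-0.2, -0.0, -0.0]
grip_width: 0.0006
grasp_force: 0.0
```

Same push as on the right lever.

```bash
python3 -m jog '[[[0,0,0,0.006,-0.008,0,0],[0,0,0,0.012,-0.016,0,0],[0,0,0,0.017,-0.024,0,0],[0,0,0,0.021,-0.028,0,0],[0,0,0,0.025,-0.031,0,0]]]'; python3 -m jog '[[[0,0,0,0.005,-0.004,0,0],[0,0,0,0.01,-0.008,0,0],[0,0,0,0.014,-0.012,0,0],[0,0,0,0.018,-0.016,0,0],[0,0,0,0.021,-0.019,0,0]]]'; python3 -m jog '[[[0,0,0,0.001,-0.0004,0,0],[0,0,0,0.002,-0.0008,0,0],[0,0,0,0.003,-0.001,0,0],[0,0,0,0.004,-0.0014,0,0],[0,0,0,0.004,-0.0014,0,0]]]'
```

```text
time: 9.15
position: [0.4702, 0.2387, 0.0687]
tcp_rot: [0.0, 0.985, -0.174, -0.001]
contact_force: [-3.3, 0.5, 0.7]
grip_width: 0.0003
grasp_force: 1.4
time: 9.65
position: [0.4968, 0.2485, 0.0683]
tcp_rot: [0.001, 0.985, -0.174, -0.0]
contact_force: [-7.0, -4.8, 0.8]
grip_width: 0.0005
grasp_force: 4.1
time: 10.15
position: [0.4973, 0.2483, 0.0679]
tcp_rot: [0.002, 0.985, -0.174, -0.004]
contact_force: [-15.6, -3.1, 8.6]
grip_width: 0.0003
grasp_force: 7.3
```

At the stop. Retract, lift, and check.

```bash
python3 -m jog '[[[0,0,0,-0.01,0.004,0,0],[0,0,0,-0.025,0.009,0,0],[0,0,0,-0.036,0.013,-0.01,0],[0,0,0,-0.036,0.013,-0.04,0],[0,0,0,-0.036,0.013,-0.075,0]]]'; python3 -m jog '[[[0,0,0,-0.02,0.02,-0.02,0],[0,0,0,-0.04,0.04,-0.04,0],[0,0,0,-0.06,0.06,-0.06,0],[0,0,0,-0.07,0.09,-0.08,0],[0,0,0,-0.07,0.12,-0.08,0]]]'; python3 - <<'E'
from h import *
from plant import snapshot
for n in('scene','side'):
    s=snapshot(n);C=cloud(s);cv2.imwrite(f'pics/{n}2.png',s['img'][:,:,::-1])
    for y in(.196,.066,-.064):
        m=(s['img'].max(-1)<60)&(C[...,2]>.066)&(C[...,2]<.09)&(C[...,0]>.42)&(C[...,0]<.54)&(C[...,1]>y-.02)&(C[...,1]<y+.09)
        p=C[m][:,:2]
        if len(p)>5:
            c=np.median(p,0)-[.516,y];print(n,y,len(p),'q',np.arctan2(c[1],-c[0]).round(2))
    if n=='scene': cv2.imwrite('pics/crop2.png',cv2.resize(s['img'][170:370,210:450,::-1],None,fx=3,fy=3,interpolation=2))
E
```

```text
time: 10.65
position: [0.4618, 0.2489, 0.1435]
tcp_rot: [0.0, 0.985, -0.174, -0.0]
contact_force: [0.6, 0.6, 0.5]
grip_width: 0.0008
grasp_force: 0.0
time: 11.15
position: [0.3567, 0.1606, 0.2272]
tcp_rot: [-0.002, 0.985, -0.173, 0.004]
contact_force: [0.9, -0.8, -1.0]
grip_width: 0.0005
grasp_force: 0.0
scene 0.196 73 q 1.52
scene -0.064 58 q 1.55
side 0.196 31 q 1.54
side 0.066 52 q -0.11
side -0.064 58 q 1.57
```

View pics/crop2.png

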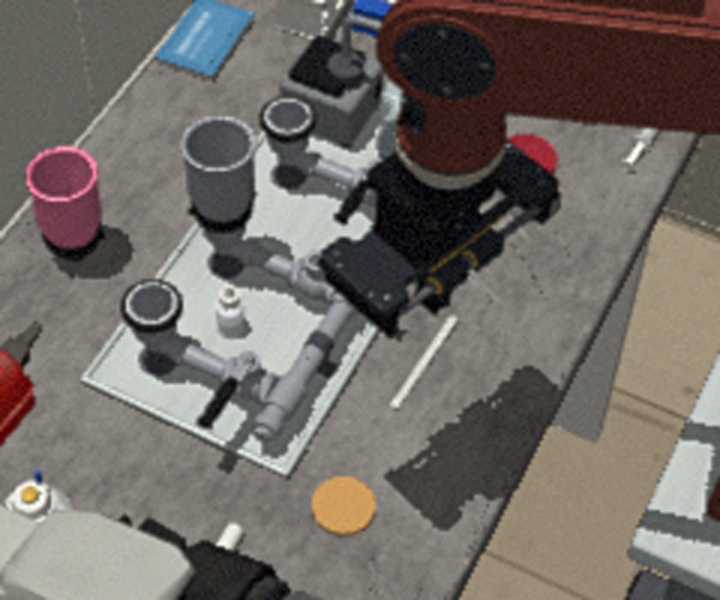

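The left (crop px 217,400) and right (350,205) levers are shut. The side view puts the middle one at the open stop. The funnel, supports and bystanders are undisturbed, and the arm is clear.

```bash
python3 -c "
from plant import env
print(env.job_done())"
```

```text
the job is handed in; nothing more can be done
None
```

The job is handed in at about 11 s: the middle valve (the funnel's) was pushed to its open stop and the left and right valves to their shut stops, with stop forces around 17 N. The last pictures showed the levers there and nothing visibly displaced, but the hand-in returned no verdict.

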